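# Put the red battery pack on charge at the key-cutting bench

## Robot

A 7-joint arm with a two-finger parallel gripper is mounted at the origin on the work surface. World frame = base frame: x ahead of the robot, y to its left, z up, the work surface at z = 0. Lengths are in m, angles in rad, forces in N, time in s.
With the tool pointing down it reaches from about 0.4 to 0.85 m from the base axis. Payload 10.4 kg.
Tool frame: the origin (TCP) lies at the very end of the fingers, on their centre line; the grasp point (between the pads) lies 19 mm behind it; z points along the fingers, y is the line along which they close (so a half turn about z gives the same grasp; the last joint's range is limited). The gripper opens to 85 mm and grips with 20 to 120 N. Pads are 22 mm wide; open, the fingers measure 114 mm over their backs; the gripper's body (76 mm by 85 mm) begins 54 mm behind the grasp point. The pads swing forward as they close: fully open they stand 13 mm farther back than shut.
Start: joints at [-1.209, 0.332, -0.065, 1.46, 0.022, 1.35, -0.088], TCP at [0.235, 0.579, 0.231] pointing down, gripper open.
Joint ranges: [-2.6, 2.6], [-0.5, 2.12], [-1.47, 1.34], [0.16, 2.42], [-1.27, 4.41], [0.06, 2.06], [-2.6, 2.6]. Speed limits (rad/s): [2.22, 2.22, 2.79, 2.79, 3.14, 3.14, 3.14].

## Interface

Orientations are given as a unit quaternion [x, y, z, w].
In Python, from workcell import manip, optics gives the robot as it stands.
- The arm moves only by the tool jog_arm, never from a script. Its arguments are lists of equal length, an entry for each row: "dr": the turn, a rotation vector about the tool's x, y, z normalised to -1 to 1, where 1 is 4 degrees, a list of three; "translation": the shift along the tool's x, y, z normalised to -1 to 1, where 1 is 0.025 m, a list of three; "jaw": the opening, from 0 (shut) to 1 (fully open). A call has 1 to 10 rows; each row shifts and turns the commanded pose from where the row before left it, along the tool's axes as they then stand; what a row does not reach is not made up. A row lasts 1/10 s, in which the tool goes at most 50 mm and 8.59 degrees, less where a joint would pass 70% of its speed; a pose out of reach is approached as far as the arm can. A call with a number of a shift or a turn outside -1 to 1 is refused whole. A call with a gripper value outside its range is refused whole. The fingers move at their own pace and stop on an object; "squeeze" is the grip in N (left out, the last holds). Time passes only in rows, so rows that do not move let the fingers close. It gives the time, the measured TCP pose, the force, the opening and the grip force at its end, in the units of the state.
- manip.get_obs(): the state, without advancing time (a new reading comes with each control period).
- optics.camera(name): name is "scene" or "top"; returns a dict with "color" (384x512x3 uint8, red, green, blue), "mtx" (3x3 intrinsics, pixels), "k1" (the pictures are not rectified: a ray, as slopes to the right and down, at radius r is drawn at 1 + k1 r^2 times it, then the intrinsics apply), "R" (3x3) and "t" (3): a world point X has camera coordinates R X + t. Camera axes: x right, y down, z forward; pixel columns grow to the right and rows downward; lengths in m; the calibration is good to about 2 mm. A picture is of the moment at which its call begins. There is no depth.
- manip.hand_in(): hands the job in; it is judged then, once.
The state is a dict: "clock": time; "joint_pos": joint angles; "joint_velocities": joint speeds; "tau": joint torques, N m; "position": TCP position; "ee_rot": TCP orientation; "ft_force": force on the tool from outside, world axes, zero at the start; "torque": the same for the moment, N m; "grip_width": opening from 0.0 (shut) to 1.0 (fully open); "grasp_force": force on a finger pad.
Only numpy, scipy, OpenCV 4.12 (cv2) and the standard library are available. Lean on these libraries where they do the work, as an engineer would, in place of code of your own. Each camera call takes 0.05 s, during which the arm holds its last target. There are 200 camera calls.

## Task

Pick up the battery pack with the red cap and plug it, stem down, into the empty well of the grey charging dock, lining its long side up with the well (either way round). Lower it in with the gripper until it is fully home rather than dropping it, then let go. Leave the blue and the yellow packs standing where they are.

Things in the scene. Friction and masses are not known exactly. Their poses are not given: they have to be found in the camera images.
- pack_red: battery pack with a red cap, the one to be charged, standing upright, 62 mm tall, 0.2 kg. Black stem below: 46 x 30 mm, 28 mm high (lowest 4 mm narrowed to 40 x 24). Red cap above: 66 x 46 mm, 34 mm high, black ribbed plate on top; grip it across the 46 mm. Origin: centre of the stem's foot; z up, x along the 66 mm side, y across it.
- dock_well (a point): centre of the well's mouth in the top of the charging dock, 38 mm above the bench; z up. Dock: fixed flat grey block, 150 x 104 x 38 mm, white rim 1 mm high round the well, black strip of coloured lights at its +x end. Well: 56 mm along this point's x, 40 mm along its y, 26 mm deep; a stem has 5 mm to spare each side. When home, a pack's foot stands on its floor, the cap 2 mm above the dock.
- pack_blue: battery pack with a blue cap, to be left where it stands, standing upright, 62 mm tall, 0.2 kg. Black stem below: 46 x 30 mm, 28 mm high (lowest 4 mm narrowed to 40 x 24). Blue cap above: 66 x 46 mm, 34 mm high, black ribbed plate on top; grip it across the 46 mm. Origin: centre of the stem's foot; z up, x along the 66 mm side, y across it.
- pack_yellow: battery pack with a yellow cap, to be left where it stands, standing upright, 62 mm tall, 0.2 kg. Black stem below: 46 x 30 mm, 28 mm high (lowest 4 mm narrowed to 40 x 24). Yellow cap above: 66 x 46 mm, 34 mm high, black ribbed plate on top; grip it across the 46 mm. Origin: centre of the stem's foot; z up, x along the 66 mm side, y across it.
Not all that is in view belongs to the job. Leave any orange look-alike of the pack_red alone.

How it is judged:
On the way:
1. the red pack's stem is in the well, at least 8 mm below its mouth, while the fingers still hold the pack (z of pack_red in the frame of dock_well below -0.008 m and horizontal distance between pack_red and dock_well below 0.015 m and contact force between the fingers and pack_red above 1 N), for 0.05 s.
At the end, for the whole second after the job is handed in: the red pack stands in the dock's well, upright within 8 degrees, its foot at least 21 mm below the mouth, within 12 mm of the well's centre, its long side along the well's within 20 degrees (either way round), at rest and let go (z of pack_red in the frame of dock_well below -0.021 m and horizontal distance between pack_red and dock_well below 0.012 m and angle between the x axis of pack_red and the x axis of dock_well, either way round below 0.35 rad and angle between pack_red's own z axis and vertical below 0.14 rad and linear speed of pack_red below 0.02 m/s); the robot touches nothing.
It fails at once if the blue pack is shifted by more than 30 mm or knocked over (distance of pack_blue from where it was at the start of the episode above 0.03 m or angle between pack_blue's own z axis and vertical above 0.5 rad).
It fails at once if the yellow pack is shifted by more than 30 mm or knocked over (distance of pack_yellow from where it was at the start of the episode above 0.03 m or angle between pack_yellow's own z axis and vertical above 0.5 rad).
It also fails if it takes over 32 s, if anything falls off the work surface, if the arm or the gripper's body presses on something with over 40 N, if the wrist force passes 120 N, or if a joint passes its speed limit or range.

## Working session

There is one attempt and no reset: what is moved stays moved. The work goes in short steps, Python scripts to look and compute and a tool call to move; the robot and the scene stay as the last step left them, time stands still between calls to the robot, and variables do not carry over. Pictures are saved under pics/ and viewed, at most 10 in all, crops included, and the job is handed in when it is done.

Besides the shell and the picture viewer there is one more tool, called by a JSON object that holds its "name" and its "arguments". jog_arm: Moves the arm, as the interface text tells. Scaled input: -1 to 1 covers 0.025 m each way for a shift and 4 degrees each way for a turn. Its arguments: {"type":"object","properties":{"dr":{"type":"array","items":{"type":"array","items":{"type":"number"}}},"translation":{"type":"array","items":{"type":"array","items":{"type":"number"}}},"jaw":{"type":"array","items":{"type":"number"}},"squeeze":{"type":"number"}},"required":["dr","translation","jaw"]}

```bash
mkdir -p pics
python3 - <<'E'
from workcell import manip, optics
import cv2, numpy as np, pickle
o=manip.get_obs(); print({k:np.round(v,3).tolist() for k,v in o.items()})
d={n:optics.camera(n) for n in("top","scene")}
pickle.dump(d,open("c0.pkl","wb"))
for n in d:
    cv2.imwrite(f"pics/{n}0.png",d[n]["color"][...,::-1]); print(n,d[n]["mtx"],d[n]["k1"],d[n]["R"],d[n]["t"])
E
```

```text
{'clock': 0.0, 'joint_pos': [-1.209, 0.333, -0.065, 1.461, 0.022, 1.35, -0.089], 'joint_velocities': [0.0, 0.001, -0.0, -0.001, -0.0, 0.003, 0.0], 'tau': [-0.0, -62.542, 0.049, -39.161, 0.016, 0.01, -0.0], 'position': [0.234, 0.579, 0.231], 'ee_rot': [0.191, 0.982, -0.001, -0.0], 'ft_force': [0.054, -0.568, 0.348], 'torque': [-0.02, 0.015, 0.022], 'grasp_force': 0.0, 'grip_width': 1.004}
top [[427.6441707    0.         259.11080902]
 [  0.         427.6441707  193.76124386]
 [  0.           0.           1.        ]] -0.13645569453101147 [[-0.0107187  -0.99982686 -0.01521082]
 [-0.99771182  0.01170907 -0.0665885 ]
 [ 0.06675507  0.01446227 -0.99766457]] [0.01903978 0.50823534 0.88806268]
scene [[416.19594745   0.         254.50668835]
 [  0.         416.19594745 200.7860558 ]
 [  0.           0.           1.        ]] 0.008932825852230623 [[-7.97398916e-01  6.03452305e-01  5.33058765e-04]
 [ 4.01047340e-01  5.30601621e-01 -7.46741555e-01]
 [-4.50905755e-01 -5.95237125e-01 -6.65114100e-01]] [ 0.40233018 -0.16410574  1.12166881]
```

View pics/top0.png

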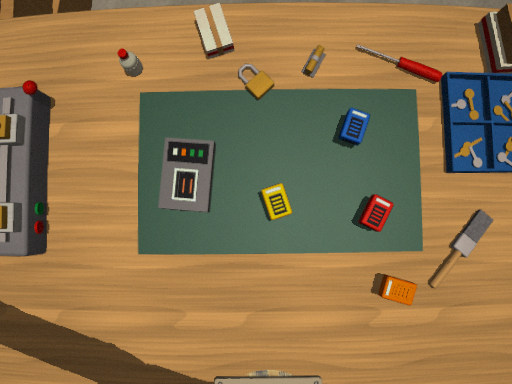

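View pics/scene0.png

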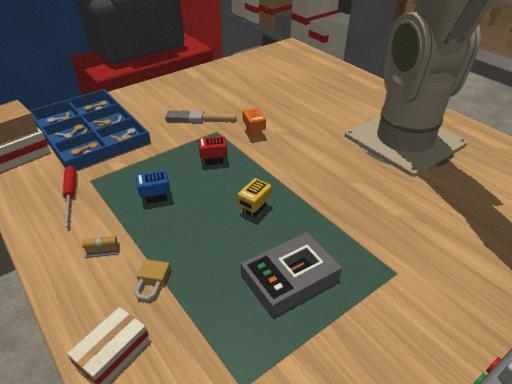

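The top view shows red pack at about (377,212), blue (354,126), yellow (276,202) and an orange decoy at (398,290). The dock is centred on (187,175), with its well's white rim at (186,185) and the light strip on its far (up-image) side. The scene view agrees.

```bash
cat > h.py <<'E'
import numpy as np, cv2
def ray(c,px):
    px=np.asarray(px,float).reshape(-1,2); K=c["mtx"]
    # k1 only, forward model x(1+k1 r^2): same as OpenCV
    n=cv2.undistortPoints(px[:,None],K,np.array([c["k1"],0,0,0.]))[:,0]
    return -c["R"].T@c["t"], np.c_[n,np.ones(len(n))]@c["R"]
def plane(c,px,z):
    C,d=ray(c,px); return C+d*((z-C[2])/d[:,2])[:,None]
def proj(c,X):
    return cv2.projectPoints(np.asarray(X,float).reshape(-1,3),cv2.Rodrigues(c["R"])[0],c["t"],c["mtx"],np.array([c["k1"],0,0,0.]))[0][:,0]
def rect(P):
    (x,y),(w,h),a=cv2.minAreaRect((P[:,:2]*1000).astype(np.float32))
    if w<h: w,h,a=h,w,a+90
    return np.round([x,y,w,h,(a+90)%180-90],1)
def blob(mask,near):
    cs,_=cv2.findContours(mask.astype(np.uint8),cv2.RETR_EXTERNAL,cv2.CHAIN_APPROX_NONE)
    cs=[k for k in cs if cv2.contourArea(k)>40]
    return min(cs,key=lambda k:np.hypot(*(k[:,0].mean(0)-near)))[:,0]
E
python3 - <<'E'
import pickle; from h import *
d=pickle.load(open("c0.pkl","rb"))
for n in d: print(n,"cam",-d[n]["R"].T@d[n]["t"])
c=d["top"]; hsv=cv2.cvtColor(c["color"],cv2.COLOR_RGB2HSV); H,S,V=[hsv[...,i].astype(int) for i in range(3)]
for nm,m,p in(("red",((H<6)|(H>174))&(S>150),(377,212)),("blue",(abs(H-110)<12)&(S>130),(354,126)),("yel",(abs(H-27)<5)&(S>180),(276,202))):
    for vmin in(60,110,150,180):
        try:
            b=blob(m&(V>vmin),p); print(nm,vmin,len(b),rect(plane(c,b,.062)))
        except ValueError: pass
b=blob((S<40)&(V>170),(186,185)); print("rim",rect(plane(c,b,.039)))
s=d["scene"]; hs=cv2.cvtColor(s["color"],cv2.COLOR_RGB2HSV)
b=blob((hs[...,1]<50)&(hs[...,2]>170),(301,261)); print("rim scene",rect(plane(s,b,.039)))
a=cv2.resize(c["color"][175:250,340:415],None,fx=5,fy=5,interpolation=cv2.INTER_NEAREST)
b=cv2.resize(c["color"][135:210,150:225],None,fx=5,fy=5,interpolation=cv2.INTER_NEAREST)
cv2.imwrite("pics/crop.png",np.hstack([a,b])[...,::-1])
E
```

```text
top cam [4.47993801e-01 2.42115387e-04 9.20120910e-01]
scene cam [0.89239874 0.51194661 0.6232787 ]
red 60 99 [ 464.8 -223.    66.2   48.4  -28.2]
red 110 91 [ 464.6 -225.5   63.8   44.7  -27.2]
red 150 88 [ 464.9 -225.7   63.2   42.1  -28.2]
red 180 84 [ 464.8 -225.9   59.2   40.3  -27.2]
blue 60 94 [ 644.8 -185.1   66.    46.6  -19. ]
blue 110 93 [ 645.1 -186.2   64.4   44.   -20. ]
blue 150 106 [ 645.1 -186.3   60.1   40.3  -20.6]
yel 60 97 [490.3 -21.5  64.2  45.2  17.7]
yel 110 97 [490.3 -21.5  64.2  45.2  17.7]
yel 150 96 [490.8 -22.   63.6  43.9  17.7]
yel 180 94 [490.8 -22.   62.3  42.6  17.7]
rim [529.  168.2  65.3  50.   -4.9]
rim scene [527.4 168.7  66.1  49.7  -4.8]
```

View pics/crop.png

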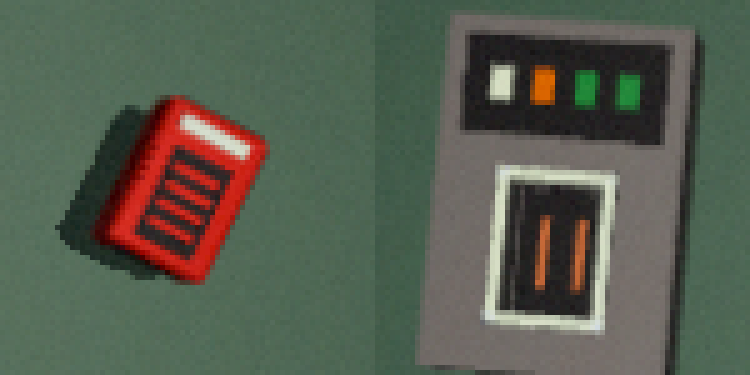

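The crop shows the red cap's top outlined with corners near (165,95), (268,150), (200,285) and (97,240). The well rim is a clean rectangle, centred on (550,248) in the crop. The sizes match the given ones (66x46), and the rim agrees within 2 mm between the two views. Next I'll check the red pack and the height of the machine on the left in the second view.

```bash
cat > go.py <<'E'
import sys; from h import *; from workcell import manip
from scipy.spatial.transform import Rotation as Ro
# usage: x y z yaw(deg of tool y, mod 180): remaining turn, then shift along axes as they stand
def go(x,y,z,yaw):
    o=manip.get_obs(); R=Ro.from_quat(o["ee_rot"]).as_matrix(); p=o["position"]
    yn=np.degrees(np.arctan2(R[1,1],R[0,1])); dy=(yaw-yn+90)%180-90
    T=Ro.from_rotvec([0,0,np.radians(yaw if abs((yaw-yn+180)%360-180)<=90 else yaw+180)]).as_matrix()@np.array([[0,1,0],[1,0,0],[0,0,-1.]]) # tool y along yaw
    T=T@Ro.from_euler('z',0).as_matrix()
    c=np.radians(yn+dy); Y=np.array([np.cos(c),np.sin(c),0]); Z=np.array([0,0,-1.]); X=np.cross(Y,Z); G=np.c_[X,Y,Z]
    rv=Ro.from_matrix(R.T@G).as_rotvec(degrees=True)
    d=np.array([x,y,z])-p
    f=lambda v:np.round(v,3).tolist()
    print("t",round(o["clock"],2),"p",f(p),"yaw",round(yn,2),"jp",f(o["joint_pos"]),"F",f(o["ft_force"]),"grip",f(o["grip_width"]),f(o["grasp_force"]))
    print("turn units",f(rv/4),"shift units now-axes",f(R.T@d/.025),"after-turn axes",f(G.T@d/.025))
if __name__=="__main__": go(*map(float,sys.argv[1:5]))
E
sed -i '/T=Ro.from_rotvec/d;/T=T@/d' go.py
python3 go.py 0.40 0.38 0.30 62.3
python3 - <<'E'
import pickle; from h import *
d=pickle.load(open("c0.pkl","rb")); s=d["scene"]
a=np.radians(-27.7); ex=np.array([np.cos(a),np.sin(a),0]); ey=np.array([-ex[1],ex[0],0]); c=np.array([.4648,-.2255,0])
P=[c+i*.033*ex+j*.023*ey+[0,0,z] for i in(-1,1) for j in(-1,1) for z in(.028,.062)]
q=proj(s,P); print("pred",q.min(0),q.max(0))
hsv=cv2.cvtColor(s["color"],cv2.COLOR_RGB2HSV); b=blob(((hsv[...,0]<6)|(hsv[...,0]>174))&(hsv[...,1]>130)&(hsv[...,2]>50),(212,149)); print("seen",b.min(0),b.max(0))
def tri(p,q):
    C1,a=ray(d["top"],p); C2,b=ray(s,q); a=a[0];b=b[0]
    k=np.linalg.lstsq(np.c_[a,-b],C2-C1,rcond=None)[0]; u,v=C1+k[0]*a,C2+k[1]*b; return np.round((u+v)/2,3),np.round(np.linalg.norm(u-v),3)
print(tri((40,208),(495,365)),tri((38,227),(482,378)),tri((40,208),(482,378)),tri((38,227),(495,365)))
E
```

```text
t 0.1 p [0.234, 0.579, 0.231] yaw 67.95 jp [-1.209, 0.333, -0.065, 1.461, 0.022, 1.35, -0.088] F [-0.612, -0.264, 0.114] grip 0.998 0.0
turn units [-0.018, 0.001, 1.413] shift units now-axes [-9.125, -4.896, -2.769] after-turn axes [-9.562, -3.969, -2.775]
pred [196.97452292 134.92761909] [226.59526454 159.60438139]
seen [199 136] [226 158]
(array([0.473, 0.48 , 0.075]), np.float64(0.026)) (array([0.446, 0.493, 0.021]), np.float64(0.018)) (array([0.479, 0.485, 0.051]), np.float64(0.008)) (array([0.44 , 0.488, 0.047]), np.float64(0.001))
```

{"name": "jog_arm", "arguments": {"dr": [[0,0,0.7],[0,0,0.7],[0,0,0],[0,0,0],[0,0,0],[0,0,0],[0,0,0],[0,0,0],[0,0,0],[0,0,0]], "translation": [[0,0,-0.9],[0,0,-0.9],[-0.5,-0.2,-0.9],[-1,-0.5,0],[-1,-0.5,0],[-1,-0.5,0],[-1,-0.5,0],[-1,-0.5,0],[-1,-0.5,0],[-1,-0.5,0]], "jaw": [1,1,1,1,1,1,1,1,1,1]}}

```text
clock: 1.1
position: [0.3582, 0.4092, 0.2985]
ee_rot: [0.239, 0.971, -0.0, -0.0]
ft_force: [0.6, 0.5, 0.5]
grip_width: 1.001
grasp_force: 0.0
```

```bash
python3 go.py 0.4648 -0.2255 0.20 62.3
```

```text
t 1.1 p [0.358, 0.409, 0.298] yaw 62.35 jp [-0.994, 0.123, 0.065, 1.575, -0.008, 1.444, 0.159] F [0.63, 0.465, 0.46] grip 1.001 0.0
turn units [-0.008, -0.003, 0.013] shift units now-axes [-15.559, -20.51, 3.947] after-turn axes [-15.577, -20.498, 3.939]
```

{"name": "jog_arm", "arguments": {"dr": [[0,0,0],[0,0,0],[0,0,0],[0,0,0],[0,0,0],[0,0,0],[0,0,0],[0,0,0],[0,0,0],[0,0,0]], "translation": [[-1,-1,0],[-1,-1,0],[-1,-1,0],[-1,-1,0],[-1,-1,0],[-1,-1,0],[-1,-1,0],[-1,-1,0],[-1,-1,0],[-1,-1,0]], "jaw": [1,1,1,1,1,1,1,1,1,1]}}

```text
clock: 2.1
position: [0.4632, 0.0714, 0.2986]
ee_rot: [0.239, 0.971, 0.0, -0.0]
ft_force: [1.0, 1.0, 0.4]
grip_width: 0.999
grasp_force: 0.0
```

{"name": "jog_arm", "arguments": {"dr": [[0,0,0],[0,0,0],[0,0,0],[0,0,0],[0,0,0],[0,0,0],[0,0,0],[0,0,0],[0,0,0],[0,0,0]], "translation": [[-0.6,-1,0.3],[-0.6,-1,0.3],[-0.6,-1,0.3],[-0.6,-1,0.3],[-0.6,-1,0.3],[-0.6,-1,0.3],[-0.5,-1,0.3],[-0.5,-1,0.3],[-0.5,-1,0.3],[-0.5,-1,0.3]], "jaw": [1,1,1,1,1,1,1,1,1,1]}}

```text
clock: 3.1
position: [0.4709, -0.2145, 0.2233]
ee_rot: [0.239, 0.971, 0.0, -0.0]
ft_force: [0.4, 0.2, -0.2]
grip_width: 1.003
grasp_force: 0.0
```

```bash
python3 go.py 0.4648 -0.2255 0.03 62.3
```

```text
t 3.1 p [0.471, -0.215, 0.223] yaw 62.36 jp [-0.348, 0.099, 0.741, 1.787, -0.07, 1.282, 1.499] F [0.396, 0.229, -0.181] grip 1.003 0.0
turn units [0.002, -0.004, 0.016] shift units now-axes [0.01, -0.502, 7.732] after-turn axes [0.011, -0.501, 7.732]
```

{"name": "jog_arm", "arguments": {"dr": [[0,0,0],[0,0,0],[0,0,0],[0,0,0],[0,0,0],[0,0,0],[0,0,0],[0,0,0],[0,0,0],[0,0,0]], "translation": [[0,-0.25,0.9],[0,-0.25,1],[0,0,1],[0,0,1],[0,0,0.9],[0,0,0.8],[0,0,0.7],[0,0,0.6],[0,0,0.5],[0,0,0.3]], "jaw": [1,1,1,1,1,1,1,1,1,1]}}

```text
clock: 4.1
position: [0.4651, -0.2244, 0.0303]
ee_rot: [0.239, 0.971, 0.0, -0.0]
ft_force: [-0.1, 0.6, 0.4]
grip_width: 1.001
grasp_force: 0.0
```

{"name": "jog_arm", "arguments": {"dr": [[0,0,0],[0,0,0],[0,0,0],[0,0,0],[0,0,0],[0,0,0],[0,0,0],[0,0,0],[0,0,0],[0,0,0]], "translation": [[0,0,0],[0,0,0],[0,0,0],[0,0,0],[0,0,0],[0,0,0],[0,0,0],[0,0,0],[0,0,0],[0,0,0]], "jaw": [0.8,0.7,0.6,0.55,0.5,0.4,0.3,0.3,0.3,0.3], "squeeze": 50}}

```text
clock: 5.1
position: [0.4658, -0.225, 0.0321]
ee_rot: [0.239, 0.971, 0.0, 0.001]
ft_force: [-0.5, -0.6, 6.1]
grip_width: 0.524
grasp_force: 50.3
```

```bash
python3 go.py 0.4648 -0.2255 0.13 62.3
```

```text
t 5.1 p [0.466, -0.225, 0.032] yaw 62.34 jp [-0.228, 0.368, 0.683, 1.979, -0.296, 0.893, 1.699] F [-0.491, -0.622, 6.083] grip 0.524 50.318
turn units [0.005, 0.017, 0.009] shift units now-axes [0.023, -0.036, -3.918] after-turn axes [0.027, -0.037, -3.917]
```

{"name": "jog_arm", "arguments": {"dr": [[0,0,0],[0,0,0],[0,0,0],[0,0,0],[0,0,0],[0,0,0],[0,0,0],[0,0,0]], "translation": [[0,0,-0.3],[0,0,-0.6],[0,0,-0.8],[0,0,-0.8],[0,0,-0.8],[0,0,-0.8],[0,0,-0.6],[0,0,0]], "jaw": [0.3,0.3,0.3,0.3,0.3,0.3,0.3,0.3]}}

```text
clock: 5.9
position: [0.4666, -0.2251, 0.1515]
ee_rot: [0.239, 0.971, 0.0, 0.002]
ft_force: [-0.1, -0.2, -1.6]
grip_width: 0.528
grasp_force: 51.7
```

```bash
python3 go.py 0.528 0.1685 0.14 85.1
python3 - <<'E'
from workcell import optics; import cv2
c=optics.camera("scene")["color"]
cv2.imwrite("pics/lift.png",cv2.resize(c[60:260,100:400],None,fx=2.5,fy=2.5)[...,::-1])
E
```

```text
t 5.9 p [0.467, -0.225, 0.152] yaw 62.33 jp [-0.315, 0.179, 0.753, 1.881, -0.137, 1.129, 1.576] F [-0.06, -0.159, -1.572] grip 0.528 51.734
turn units [0.013, 0.06, -5.691] shift units now-axes [5.136, 15.086, 0.467] after-turn axes [-1.104, 15.898, 0.461]
```

View pics/lift.png

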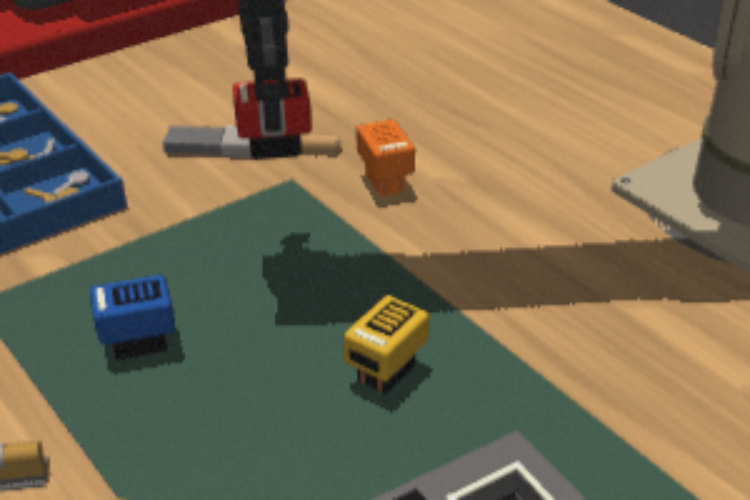

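The picture shows the red pack hanging upright in the jaws at about (272,110) in the crop. Blue (133,310) and yellow (387,340) are untouched. Next I'll turn and carry it to the dock.

{"name": "jog_arm", "arguments": {"dr": [[0,0,-0.5],[0,0,-0.8],[0,0,-0.9],[0,0,-0.9],[0,0,-0.9],[0,0,-0.9],[0,0,-0.8],[0,0,0],[0,0,0],[0,0,0]], "translation": [[0,0,0],[0,0,0],[0,0,0],[0,0,0],[0,0,0],[0,0,0],[0,0,0],[0,0.4,0],[0,0.8,0],[0,1,0]], "jaw": [0.3,0.3,0.3,0.3,0.3,0.3,0.3,0.3,0.3,0.3]}}

```text
clock: 6.95
position: [0.4695, -0.1691, 0.1482]
ee_rot: [0.044, 0.999, -0.0, -0.001]
ft_force: [0.3, -0.8, -1.8]
grip_width: 0.528
grasp_force: 51.6
```

{"name": "jog_arm", "arguments": {"dr": [[0,0,0],[0,0,0],[0,0,0],[0,0,0],[0,0,0],[0,0,0],[0,0,0],[0,0,0],[0,0,0],[0,0,0]], "translation": [[-0.1,1,0],[-0.1,1,0],[-0.1,1,0],[-0.1,1,0],[-0.1,1,0],[-0.1,1,0],[-0.1,1,0],[-0.1,1,0],[-0.1,1,0],[-0.1,1,0]], "jaw": [0.3,0.3,0.3,0.3,0.3,0.3,0.3,0.3,0.3,0.3]}}

```text
clock: 7.95
position: [0.5155, 0.0789, 0.1483]
ee_rot: [0.043, 0.999, -0.0, -0.0]
ft_force: [0.1, 0.4, -2.3]
grip_width: 0.532
grasp_force: 51.6
```

```bash
python3 go.py 0.528 0.1685 0.14 85.1
```

```text
t 7.95 p [0.515, 0.079, 0.148] yaw 85.07 jp [-0.659, 0.173, 0.464, 1.861, -0.086, 1.128, 1.321] F [0.108, 0.353, -2.273] grip 0.532 51.649
turn units [-0.002, -0.013, -0.008] shift units now-axes [-0.191, 3.612, 0.33] after-turn axes [-0.193, 3.612, 0.33]
```

{"name": "jog_arm", "arguments": {"dr": [[0,0,0],[0,0,0],[0,0,0],[0,0,0],[0,0,0],[0,0,0],[0,0,0]], "translation": [[-0.1,1,0],[-0.1,1,0],[0,0.8,0.3],[0,0.6,0.4],[0,0.2,0.4],[0,0,0.4],[0,0,0]], "jaw": [0.3,0.3,0.3,0.3,0.3,0.3,0.3]}}

```text
clock: 8.65
position: [0.5276, 0.1648, 0.1093]
ee_rot: [0.043, 0.999, -0.001, -0.001]
ft_force: [0.1, 0.1, -2.6]
grip_width: 0.53
grasp_force: 51.6
```

```bash
python3 go.py 0.528 0.1685 0.08 85.1
python3 - <<'E'
from workcell import optics; import pickle; from h import *
d={n:optics.camera(n) for n in("top","scene")}; pickle.dump(d,open("c1.pkl","wb"))
# scene: predicted cap bounds with pack centred at TCP xy, foot at z0
from workcell import manip
p=manip.get_obs()["position"]; s=d["scene"]; a=np.radians(-4.9); ex=np.array([np.cos(a),np.sin(a),0]); ey=np.array([-ex[1],ex[0],0])
z0=p[2]-.032; P=[[p[0],p[1],z0]+i*.033*ex+j*.023*ey+[0,0,z] for i in(-1,1) for j in(-1,1) for z in(.028,.062)]
q=proj(s,P); print("pred",q.min(0),q.max(0))
hsv=cv2.cvtColor(s["color"],cv2.COLOR_RGB2HSV); b=blob(((hsv[...,0]<6)|(hsv[...,0]>174))&(hsv[...,1]>130)&(hsv[...,2]>50),q.mean(0)); print("seen",b.min(0),b.max(0))
k=lambda c,x,y:cv2.resize(c["color"][y:y+150,x:x+150],None,fx=2.6,fy=2.6)
cv2.imwrite("pics/over.png",np.hstack([k(s,230,170),k(d["top"],115,110)])[...,::-1])
E
```

```text
t 8.65 p [0.528, 0.165, 0.109] yaw 85.07 jp [-0.735, 0.288, 0.406, 1.817, -0.128, 1.066, 1.204] F [0.134, 0.119, -2.65] grip 0.53 51.632
turn units [-0.031, -0.037, -0.008] shift units now-axes [-0.004, 0.149, 1.171] after-turn axes [-0.002, 0.147, 1.172]
pred [277.95179047 204.00723013] [327.33285109 249.46260959]
seen [281 210] [307 247]
```

View pics/over.png

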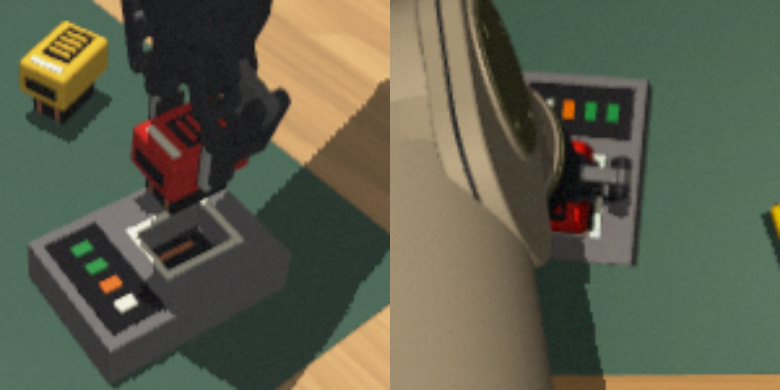

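The crop shows the held cap at about (175,160), with its stem foot just above and behind the well rim (185,240), consistent with a foot height of about 77 mm. In the top view the cap sits over the rim at (575,190). I'll make a 4 mm y correction and begin lowering.

{"name": "jog_arm", "arguments": {"dr": [[0,0,0],[0,0,0],[0,0,0],[0,0,0],[0,0,0],[0,0,0],[0,0,0],[0,0,0]], "translation": [[0,0.1,0.1],[0,0.05,0.3],[0,0,0.3],[0,0,0.3],[0,0,0.2],[0,0,0.2],[0,0,0.1],[0,0,0]], "jaw": [0.3,0.3,0.3,0.3,0.3,0.3,0.3,0.3]}}

```text
clock: 9.55
position: [0.5289, 0.1701, 0.0734]
ee_rot: [0.042, 0.999, -0.0, -0.0]
ft_force: [-0.1, 0.1, -2.2]
grip_width: 0.53
grasp_force: 51.6
```

```bash
python3 go.py 0.528 0.1685 0.05 85.1
python3 - <<'E'
from workcell import optics; from h import *
s=optics.camera("scene")["color"]
cv2.imwrite("pics/low.png",cv2.resize(s[190:290,250:350],None,fx=5,fy=5)[...,::-1])
E
```

```text
t 9.55 p [0.529, 0.17, 0.073] yaw 85.15 jp [-0.728, 0.338, 0.394, 1.841, -0.152, 0.993, 1.215] F [-0.126, 0.084, -2.207] grip 0.53 51.637
turn units [-0.003, -0.006, 0.012] shift units now-axes [0.028, -0.068, 0.938] after-turn axes [0.029, -0.068, 0.938]
```

View pics/low.png

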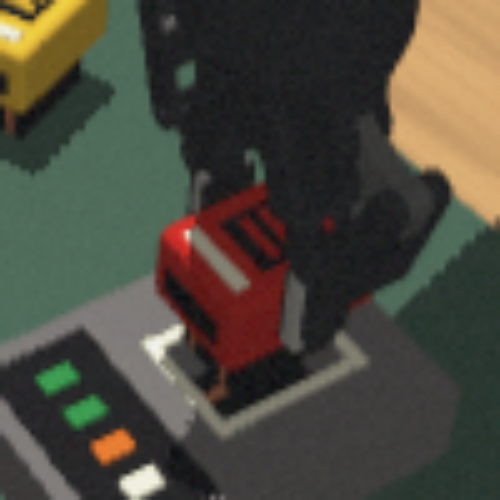

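The crop shows the stem foot at the mouth: the stem's near corner at about (220,395) sits just inside the rim corner (225,425). I'll trim by 1.5 mm and lower on slowly, watching the force.

{"name": "jog_arm", "arguments": {"dr": [[0,0,0],[0,0,0],[0,0,0],[0,0,0],[0,0,0]], "translation": [[0,-0.06,0],[0,0,0.1],[0,0,0.15],[0,0,0.15],[0,0,0]], "jaw": [0.3,0.3,0.3,0.3,0.3]}}

```text
clock: 10.1
position: [0.5284, 0.1686, 0.0631]
ee_rot: [0.042, 0.999, -0.0, -0.0]
ft_force: [-0.5, 1.0, -2.2]
grip_width: 0.531
grasp_force: 51.6
```

{"name": "jog_arm", "arguments": {"dr": [[0,0,0],[0,0,0],[0,0,0],[0,0,0],[0,0,0]], "translation": [[0,0,0.1],[0,0,0.15],[0,0,0.15],[0,0,0.1],[0,0,0]], "jaw": [0.3,0.3,0.3,0.3,0.3]}}

```text
clock: 10.6
position: [0.5286, 0.1686, 0.0508]
ee_rot: [0.042, 0.999, -0.0, -0.0]
ft_force: [0.1, -0.2, -2.2]
grip_width: 0.527
grasp_force: 51.6
```

{"name": "jog_arm", "arguments": {"dr": [[0,0,0],[0,0,0],[0,0,0],[0,0,0],[0,0,0]], "translation": [[0,0,0.08],[0,0,0.08],[0,0,0.06],[0,0,0.04],[0,0,0]], "jaw": [0.3,0.3,0.3,0.3,0.3]}}

```text
clock: 11.1
position: [0.5288, 0.1687, 0.0447]
ee_rot: [0.042, 0.999, -0.0, -0.0]
ft_force: [-0.0, -0.4, -1.2]
grip_width: 0.529
grasp_force: 51.6
```

{"name": "jog_arm", "arguments": {"dr": [[0,0,0],[0,0,0],[0,0,0]], "translation": [[0,0,0.04],[0,0,0.02],[0,0,0]], "jaw": [0.3,0.3,0.3]}}

```text
clock: 11.4
position: [0.5291, 0.1687, 0.0441]
ee_rot: [0.042, 0.999, 0.0, 0.0]
ft_force: [-2.6, -1.5, 7.5]
grip_width: 0.533
grasp_force: 52.5
```

The force reads +7.5 N at the expected home height of 44 mm, so the pack is seated. I'll open the jaws and then withdraw straight up.

{"name": "jog_arm", "arguments": {"dr": [[0,0,0],[0,0,0],[0,0,0],[0,0,0],[0,0,0],[0,0,0],[0,0,0],[0,0,0]], "translation": [[0,0,0],[0,0,0],[0,0,0],[0,0,0],[0,0,0],[0,0,0],[0,0,0],[0,0,0]], "jaw": [0.6,0.7,0.8,0.9,1,1,1,1]}}

```text
clock: 12.2
position: [0.5289, 0.1687, 0.0433]
ee_rot: [0.042, 0.999, 0.0, 0.0]
ft_force: [0.3, -0.6, 0.6]
grip_width: 0.998
grasp_force: 0.0
```

{"name": "jog_arm", "arguments": {"dr": [[0,0,0],[0,0,0],[0,0,0],[0,0,0],[0,0,0],[0,0,0],[0,0,0],[0,0,0],[0,0,0],[0,0,0]], "translation": [[0,0,-0.2],[0,0,-0.4],[0,0,-0.6],[0,0,-0.8],[0,0,-1],[0,0,-1],[0,0,-1],[0,0,-0.8],[0,0,-0.4],[0,0,0]], "jaw": [1,1,1,1,1,1,1,1,1,1]}}

```text
clock: 13.2
position: [0.5296, 0.1689, 0.2003]
ee_rot: [0.042, 0.999, 0.001, 0.001]
ft_force: [1.1, 0.0, 0.1]
grip_width: 0.999
grasp_force: 0.0
```

Run:
```python
from workcell import optics,manip; from h import *
c=optics.camera("scene"); s=c["color"]; print(manip.get_obs()["grip_width"])
a=np.radians(-4.9); ex=np.array([np.cos(a),np.sin(a),0]); ey=np.array([-ex[1],ex[0],0])
P=[[.528,.1685,.012]+i*.033*ex+j*.023*ey+[0,0,z] for i in(-1,1) for j in(-1,1) for z in(.028,.062)]
q=proj(c,P); print("pred",q.min(0),q.max(0))
hsv=cv2.cvtColor(s,cv2.COLOR_RGB2HSV); b=blob(((hsv[...,0]<6)|(hsv[...,0]>174))&(hsv[...,1]>130)&(hsv[...,2]>50),q.mean(0)); print("seen",b.min(0),b.max(0))
cv2.imwrite("pics/end.png",cv2.resize(s[120:320,120:370],None,fx=3,fy=3)[...,::-1])
```

```text
0.9996694609938906
pred [278.02362227 232.02116799] [324.51743114 276.07102835]
seen [280 233] [322 273]
```

View pics/end.png

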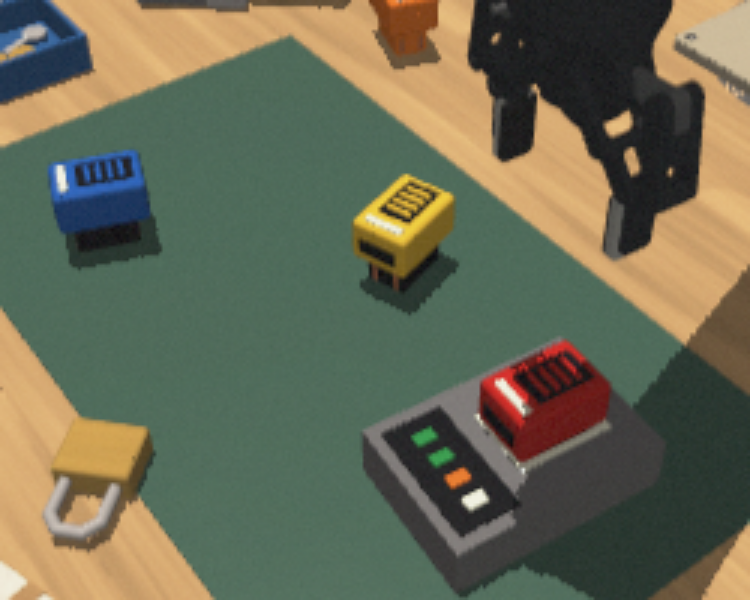

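The picture shows the red pack seated flush in the well at about (545,400), aligned with the rim and within 1–3 px of the predicted home outline. The gripper is clear, and the blue and yellow packs are in place.

```bash
python3 -c "
from workcell import manip; print(manip.hand_in())"
```

```text
the job is handed in; nothing more can be done
None
```

The red pack was lowered fully home in the dock's well under grip, lined up with the well and released; blue and yellow were left standing, and the job was handed in at about 13 s (no verdict was returned).

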